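Draw the spirit level out from under the till

ROBOT

A 6-joint arm with a two-finger parallel gripper is mounted at the origin on the work surface. World frame = base frame: x ahead of the robot, y to its left, z up, the work surface at z = 0. Lengths are in m, angles in rad, forces in N, time in s.
With the tool pointing down it reaches from about 0.35 to 0.875 m from the base axis. Payload 4.2 kg.
Tool frame: the origin (TCP) lies on the front face of the gripper's body, between the roots of the fingers; the fingertips stand robot.tip_extent ahead of it and the grasp point (between the pads) lies 51 mm ahead of it (robot.tip_extent is the distance from the TCP to the fingertips, in m); z points along the fingers, y is the direction in which the jaws open and shut (so a half turn about z gives the same grasp; the last joint's range is limited). The gripper opens to 87 mm and grips with 3 to 60 N. Pads are 19 mm wide; open, the fingers measure 117 mm over their backs; the gripper's body (75 mm by 190 mm) begins 51 mm behind the grasp point.
Start: joints at [1.551, 0.385, 0.008, 0, -1.194, -0.259], TCP at [0.172, 0.601, 0.292] pointing down, gripper open.
Joint ranges: [-3.14, 3.14], [-1.21, 2.06], [-1.07, 1.41], [-3.16, 2.05], [-2.99, -0.16], [-3.1, 3.1]. Speed limits (rad/s): [2.79, 2.79, 3.14, 3.14, 3.14, 3.14].

INTERFACE

Orientations are given as a unit quaternion [w, x, y, z].
In Python, from bench import robot gives the robot as it stands.
- The arm moves only by the shell command python3 -m crank 'ROWS' [FORCE]. ROWS is JSON, one flat list of numbers, 5 for each row, row after row: the shift along the tool's x, y, z in cm, then the turn about the tool's z in rad, then the finger opening in cm, from 0 to 8.7. A call has 1 to 12 rows; each row is the pose to reach, as a shift and turn from the pose commanded when the call began, along the tool's axes at that moment; what a row does not reach only later rows make up. A row lasts 1/10 s, in which the tool goes at most 50 mm and 8.59 degrees, less where a joint would pass 70% of its speed; a pose out of reach is approached as far as the arm can. A call with a gripper value outside its range is refused whole. The fingers move at their own pace and stop on an object; FORCE is the grip in N (left out, the last holds). Time passes only in rows, so rows that repeat a pose let the fingers close. It gives the time, the measured TCP pose, the force and the opening at its end, in the units of the state.
- robot.get_obs(): the state, without advancing time (a new reading comes with each control period).
- robot.snapshot(name): name is "side" or "top"; returns the picture (480x640x3 uint8, red, green, blue); there is no depth.
- robot.get_calibration(name): a dict with "mtx" (3x3 intrinsics, pixels), "rvec" (rotation vector, rad) and "tvec" (3), from world to camera coordinates, as OpenCV has them. Camera axes: x right, y down, z forward; pixel columns grow to the right and rows downward; lengths in m; the calibration is good to about 2 mm. A picture is of the moment at which its call begins. get_calibration takes no time and is no camera call.
- robot.sign_off(): hands the job in, once; it reports no verdict.
The state is a dict: "time": time; "qpos": joint angles; "qvel": joint speeds; "tau": joint torques, N m; "position": TCP position; "tcp_rot": TCP orientation; "force": force on the tool from outside, world axes, zero at the start; "moment": the same for the moment, N m; "finger_gap": finger opening in m.
Only numpy, scipy, OpenCV 4.12 (cv2) and the standard library are available. Lean on these libraries where they do the work, as an engineer would, in place of code of your own. Each camera call takes 0.05 s, during which the arm holds its last target. There are 200 camera calls.

TASK

The spirit level lies in the bottom of the open plywood tool box, under the sliding till. Push the till along its runners right to one end of the box, either end, and leave it there; then take hold of the level, tip it so that one end comes up over the rim first, and draw it out slantwise through the opening that the till leaves. Finish while holding the level still in the gripper, clear above the box, with every part of it at least 5 cm higher than the rim; leave the jar, the tape and the hammer on the bench where they are.

Things in the scene. Friction and masses are not known exactly. Their poses are not given: they have to be found in the camera images.
- chest: Fixed open plywood tool box, 274 x 504 mm outside, 125 mm high. Origin: centre of its underside on the bench; x across its short side, y along its long side, z up. Inside 250 (x) by 480 mm (y); walls 12 mm; inner floor 12 mm, rim 125 mm above the bench. A 10 mm wide runner for the till, 78 to 92 mm above the bench, lines each long wall. Batten handles stand out 20 mm from both end walls.
- till (a joint): Position (m) of the sliding till along the box's y: 0 in the middle, positive towards the box's +y end; stops at -0.127 and +0.127, against the end walls. It needs about 2.5 N to slide, stays where it is left and cannot be lifted out.
- till_mid (a point): Centre of the till at the height of its upper edges, 122 mm above the bench; axes as the box's. An open plywood tray 246 mm (x) by 225 mm (y), 30 mm high, underside 92 mm above the bench, walls 8 mm, a divider along y at x = 30 mm; the small stock fixed in it lies below its edges and 35 mm clear of its two end (y) walls. Pushed to one end it leaves an opening 254 mm long beside it.
- level_mid (a point): Centre of the spirit level, half-way up: a straight aluminium bar with black end caps and a yellow stripe, 350 mm long (its y axis), 22 mm thick (x) and 34 mm high (z), about 0.3 kg, standing on its narrow edge on the floor of the box, roughly along the box's y, loose. Its balance point is its centre.
- level_end_a (a point): Centre of the level's end face on its +y end, 175 mm from the centre.
- level_end_b (a point): Centre of the level's end face on its -y end, 175 mm from the centre.
- screw_jar: Bystander: closed clear jar with a red cap, 68 mm across, 85 mm high, standing on the bench. Origin: centre of its underside.
- tape_roll: Bystander: blue roll of tape lying flat, 100 mm across, 48 mm high. Origin: centre of its underside.
- hammer: Bystander: hammer lying on the bench, about 270 mm long. Origin on its handle's underside.

How it is judged:
By the outcome, as a careful person would: the job done as asked, in the order asked, and still so for the second after the job is handed in, while the arm keeps its last pose, push and grip.
It also fails if it takes over 58 s, if anything falls off the work surface, if the arm or the gripper's body presses on something with over 40 N, if the wrist force passes 120 N, or if a joint passes its speed limit or range.

## Working session

There is one attempt and no reset: what is moved stays moved. The work goes in short steps, Python scripts to look and compute and a shell command to move; the robot and the scene stay as the last step left them, time stands still between calls to the robot, and variables do not carry over. Pictures are saved under pics/ and viewed, about 8 in all and at most 12, crops included, and the job is handed in when it is done.

```bash
ls; mkdir -p pics; python3 - <<'E'
from bench import robot
import cv2
print(robot.get_obs(), robot.tip_extent)
for n in("side","top"):
    cv2.imwrite(f"pics/{n}0.png",robot.snapshot(n)[:,:,::-1])
    print(n,robot.get_calibration(n))
E
```

```text
pics
{'time': 0.0, 'qpos': array([ 1.55063486e+00,  3.85595339e-01,  6.61468182e-03, -4.82570925e-04,
       -1.19402050e+00, -2.58644587e-01]), 'qvel': array([ 0.00045076,  0.00072184,  0.00028158,  0.00172816, -0.000751  ,
        0.00018776]), 'tau': array([-2.02130018e-04, -3.90662062e+01,  1.87402207e+01,  4.21992347e+00,
        1.09729345e-02, -1.85440126e-04]), 'position': array([0.17183364, 0.60044234, 0.29113411]), 'tcp_rot': array([ 1.12126622e-03,  9.90286123e-01, -1.39040026e-01, -9.15276661e-05]), 'force': array([-0.06085311, -0.88539153, -0.48701426]), 'moment': array([ 0.03076147, -0.00703997, -0.01027659]), 'finger_gap': 0.08702671365206789} 0.0697
side {'mtx': array([[546.78997913,   0.        , 330.49366823],
       [  0.        , 546.78997913, 242.08646177],
       [  0.        ,   0.        ,   1.        ]]), 'rvec': array([ 2.35569348, -0.1177455 ,  0.06185225]), 'tvec': array([-0.50936137,  0.11687877,  1.48455546])}
top {'mtx': array([[439.99856538,   0.        , 308.31430331],
       [  0.        , 439.99856538, 237.40887894],
       [  0.        ,   0.        ,   1.        ]]), 'rvec': array([ 2.1344278 , -2.09198482,  0.19648335]), 'tvec': array([0.00299412, 0.49373345, 1.19204989])}
```

View pics/side0.png

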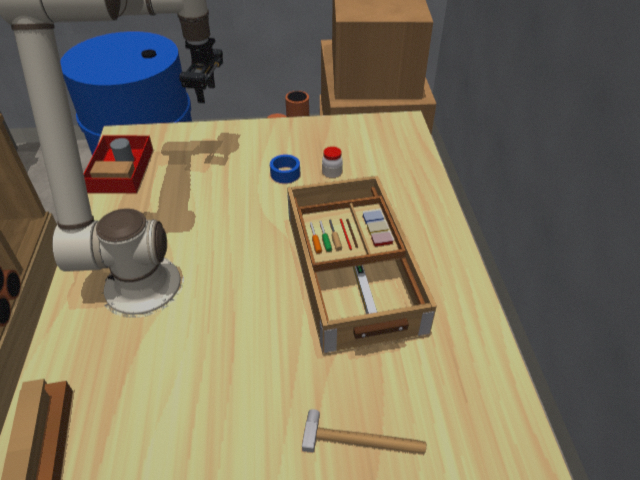

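View pics/top0.png

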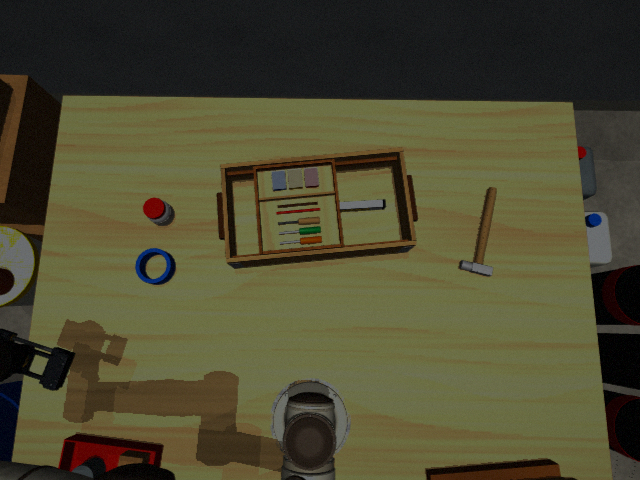

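Side view: box at about (290–430, 180–350), till toward +y; the level's bright end shows at (357–372, 265–312). Top view: box spans (218–415, 150–265), with the level visible at (340–385, 205). The larger opening is on the −y side (right). I'll enlarge both.

```bash
python3 - <<'E'
import cv2,numpy as np
a=cv2.imread("pics/top0.png")[140:280,210:425]; b=cv2.imread("pics/side0.png")[170:355,280:440]
def g(im,x0,y0,s):
    im=cv2.resize(im,None,fx=s,fy=s,interpolation=cv2.INTER_CUBIC)
    im=cv2.convertScaleAbs(im,alpha=1.3)
    for u in range(0,im.shape[1]//s,20): cv2.putText(im,str(x0+u),(u*s,8),0,.3,(255,255,255)); cv2.line(im,(u*s,10),(u*s,16),(255,255,255))
    for v in range(0,im.shape[0]//s,20): cv2.putText(im,str(y0+v),(0,v*s+4),0,.3,(255,255,255)); cv2.line(im,(20,v*s),(26,v*s),(255,255,255))
    return im
cv2.imwrite("pics/topc.png",g(a,210,140,3.0.__int__())); cv2.imwrite("pics/sidec.png",g(b,280,170,3))
E
```

```text
(no output)
```

View pics/topc.png

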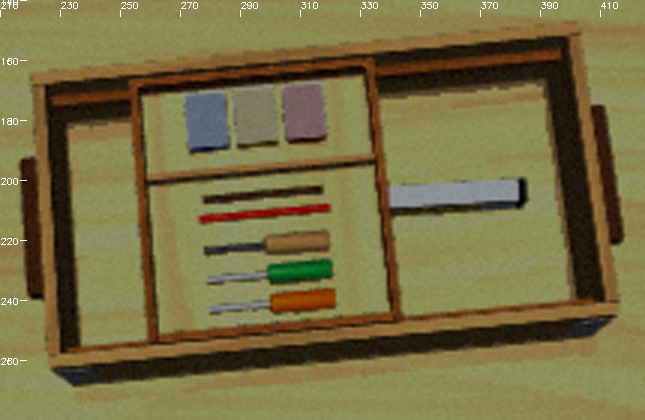

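View pics/sidec.png

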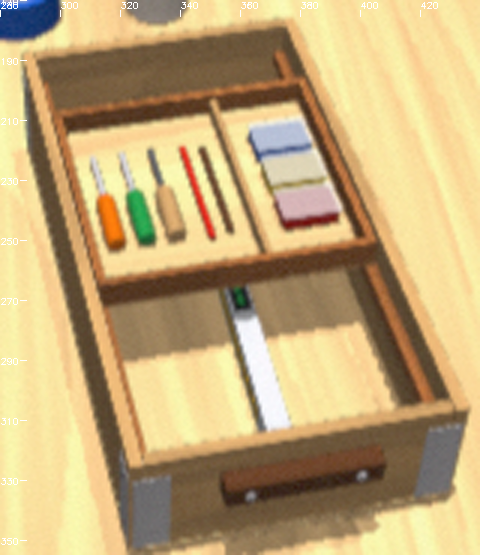

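```bash
cat > geo.py <<'E'
import numpy as np,cv2
from bench import robot
C={n:robot.get_calibration(n) for n in("side","top")}
def ray(n,px):
    c=C[n];R=cv2.Rodrigues(c["rvec"])[0];K=c["mtx"]
    d=R.T@np.linalg.solve(K,[*px,1.]);return -R.T@c["tvec"],d/np.linalg.norm(d)
def onz(n,px,z):
    o,d=ray(n,px);return o+d*(z-o[2])/d[2]
def P(n): 
    c=C[n];return c["mtx"]@np.c_[cv2.Rodrigues(c["rvec"])[0],c["tvec"]]
def tri(pt,ps):
    X=cv2.triangulatePoints(P("top"),P("side"),np.array(pt,float),np.array(ps,float))[:,0];return X[:3]/X[3]
def proj(n,X):
    c=C[n];return cv2.projectPoints(np.array(X,float).reshape(-1,3),c["rvec"],c["tvec"],c["mtx"],None)[0][:,0]
E
python3 - <<'E'
from geo import *
np.set_printoptions(precision=4,suppress=True)
t=lambda x,y:(210+x/3,140+y/3); s=lambda x,y:(280+x/3,170+y/3)
T=[t(33,76),t(577,34),t(617,305),t(53,356)];S=[s(290,24),s(467,408),s(122,465),s(26,55)]
X=np.array([tri(a,b) for a,b in zip(T,S)]);print("rim ++ +- -- -+\n",X)
ctr=X.mean(0);yv=(X[0]+X[3]-X[1]-X[2])[:2];yv/=np.linalg.norm(yv);xv=(X[0]+X[1]-X[2]-X[3])[:2];xv/=np.linalg.norm(xv)
print("ctr",ctr,"yaw from y",np.arctan2(-yv[0],yv[1]),"from x",np.arctan2(xv[1],xv[0]),np.linalg.norm(X-np.roll(X,1,0),axis=1))
a=(np.arctan2(-yv[0],yv[1])+np.arctan2(xv[1],xv[0]))/2
R=np.array([[np.cos(a),-np.sin(a)],[np.sin(a),np.cos(a)]])
loc=lambda p:(np.asarray(p)[:2]-ctr[:2])@R
# level line by planes
def plane(n,p,q):
    o,d=ray(n,p);_,e=ray(n,q);m=np.cross(d,e);return m/np.linalg.norm(m),o
for nm,a1,b1,c1,d1 in[("centre",t(392,198.5),t(518,194),s(244,315),s(275.5,427.5))]:
    n1,o1=plane("top",a1,b1);n2,o2=plane("side",c1,d1);d=np.cross(n1,n2);d/=np.linalg.norm(d)
    p=np.linalg.lstsq(np.array([n1,n2,d]),[n1@o1,n2@o2,d@ctr],rcond=None)[0];print(nm,p,d,loc(p))
e=onz("top",t(525,193.5),.046);f=onz("top",t(392,198.5),.046);print("end b",e,loc(e),"at till",f,loc(f),"lvl yaw",np.arctan2(-(f-e)[0],(f-e)[1]),"box yaw",a)
for q in[(244,315),(275,427),(240,298)]:print("side",loc(onz("side",s(*q),.046)))
for q in[(398,320),(373,58),(152,340),(135,85)]:
    g=onz("top",t(*q),.122);print("till corner",loc(g))
E
```

```text
rim ++ +- -- -+
 [[ 0.6771  0.2568  0.117 ]
 [ 0.7313 -0.2413  0.1224]
 [ 0.4647 -0.2709  0.1274]
 [ 0.4142  0.2213  0.1266]]
ctr [ 0.5718 -0.0085  0.1233] yaw from y 0.10532749123318871 from x 0.12222151095305442 [0.2655 0.5011 0.2682 0.4948]
centre [0.5893 0.0206 0.0178] [-0.1201  0.9619  0.2456] [0.0207 0.027 ]
end b [ 0.5944 -0.2046  0.046 ] [ 0.0002 -0.1974] at till [ 0.5871 -0.0778  0.046 ] [ 0.0073 -0.0706] lvl yaw 0.057384511130586326 box yaw 0.11377450109312157
side [ 0.0102 -0.0532]
side [ 0.0038 -0.1792]
side [ 0.0119 -0.0328]
till corner [-0.1232 -0.057 ]
till corner [ 0.121  -0.0605]
till corner [-0.1206  0.1598]
till corner [0.1159 0.1584]
```

The rim height, sizes and till agree with the task's figures: till at about +0.05, level yaw 0.057, end b at box y −0.197, so the level's centre is at about −0.022. Next I'll work out the approach.

```bash
cat >> geo.py <<'E'
from scipy.spatial.transform import Rotation as Ro
CT=np.array([.5718,-.0085]);A=.1138;LY=.057
RB=np.array([[np.cos(A),-np.sin(A)],[np.sin(A),np.cos(A)]])
w=lambda x,y:CT+RB@[x,y]
def go(xl,yl,z,yaw=-1.514):
    o=robot.get_obs();R=Ro.from_quat(o["tcp_rot"],scalar_first=True).as_matrix()
    d=R.T@(np.r_[w(xl,yl),z]-o["position"])*100
    t=-(yaw-np.arctan2(R[1,0],R[0,0]))
    print("shift cm",d.round(2),"turn",round(t,3))
def st():
    o=robot.get_obs();R=Ro.from_quat(o["tcp_rot"],scalar_first=True).as_matrix()
    print("t",o["time"].round(2) if hasattr(o["time"],"round") else o["time"],"loc",((o["position"][:2]-CT)@RB).round(4),"z",o["position"][2].round(4),"yaw",np.arctan2(R[1,0],R[0,0]).round(3),"tz",R[:,2].round(3),"F",np.round(o["force"],1),"gap",round(o["finger_gap"],4),"q",o["qpos"].round(2))
E
python3 -c "
from geo import *
st();go(0,-.13,.29)"
```

```text
t 0.1 loc [-0.3282  0.6505] z 0.2913 yaw -0.279 tz [-0.    -0.002 -1.   ] F [ 0.1 -0.7  0.5] gap 0.0868 q [ 1.55  0.39  0.01 -0.   -1.19 -0.26]
shift cm [60.19 59.55  0.25] turn 1.235
```

```bash
python3 -m crank '[15,15,0,0.3,5, 30,30,0,0.6,5, 45,45,0,0.9,5, 60,59.5,0,1.235,5, 60,59.5,0,1.235,5, 60,59.5,0,1.235,5, 60,59.5,0,1.235,5, 60,59.5,0,1.235,5, 60,59.5,0,1.235,5, 60,59.5,0,1.235,5, 60,59.5,0,1.235,5, 60,59.5,0,1.235,5]'; python3 -c "
from geo import *
st();go(0,-.13,.29)"
```

```text
time: 1.3
position: [0.4655, 0.0753, 0.2922]
tcp_rot: [-0.0, 0.727, -0.687, -0.0]
force: [1.7, 0.3, 1.1]
finger_gap: 0.0498
t 1.3 loc [-0.0961  0.0954] z 0.2922 yaw -1.514 tz [ 0.  0. -1.] F [1.7 0.3 1.1] gap 0.0498 q [ 0.51  0.12 -0.35 -0.   -1.1  -0.45]
shift cm [ 21.96 -10.87   0.22] turn 0.0
```

```bash
python3 -m crank '[5,-2.5,0,0,5, 10,-5,0,0,5, 15,-7.5,0,0,5, 22,-10.9,0,0,5, 22,-10.9,0,0,5, 22,-10.9,3,0,5, 22,-10.9,6,0,5, 22,-10.9,9,0,5, 22,-10.9,11.7,0,5, 22,-10.9,11.7,0,5, 22,-10.9,11.7,0,5, 22,-10.9,11.7,0,5]'; python3 -c "
from geo import *
st();go(0,-.07,.175);go(0,.005,.175)"
```

```text
time: 2.5
position: [0.5875, -0.1361, 0.1771]
tcp_rot: [-0.001, 0.727, -0.686, 0.001]
force: [0.0, -0.3, 0.9]
finger_gap: 0.0502
t 2.5 loc [ 0.0011 -0.1286] z 0.1771 yaw -1.513 tz [ 0.003 -0.    -1.   ] F [ 0.  -0.3  0.9] gap 0.0502 q [ 0.04  0.45 -0.2   0.   -0.92  0.02]
shift cm [-5.84  0.44  0.2 ] turn 0.001
shift cm [-13.33   0.86   0.2 ] turn 0.001
```

```bash
python3 -m crank '[-2,0.1,0.2,0,5, -4,0.3,0.2,0,5, -5,0.3,0.2,0,5, -6,0.4,0.2,0,5, -7,0.5,0.2,0,5, -8,0.5,0.2,0,5, -9,0.6,0.2,0,5, -10,0.7,0.2,0,5, -11,0.8,0.2,0,5, -12,0.8,0.2,0,5, -12.4,0.8,0.2,0,5, -12.4,0.8,0.2,0,5]'; python3 -c "
from geo import *
st()"
```

```text
time: 3.7
position: [0.5707, -0.0118, 0.1727]
tcp_rot: [0.0, 0.727, -0.687, -0.001]
force: [-0.1, 0.6, -0.7]
finger_gap: 0.0497
t 3.7 loc [-0.0015 -0.0032] z 0.1727 yaw -1.514 tz [-0.002  0.001 -1.   ] F [-0.1  0.6 -0.7] gap 0.0497 q [ 0.26  0.41 -0.29 -0.   -0.88 -0.2 ]
```

```bash
python3 -m crank '[-0.2,0,0,0,5, -0.4,0,0,0,5, -0.5,0,0,0,5, -0.5,0,0,0,5]'; python3 -m crank '[-0.1,0,0,0,5, -0.2,0,0,0,5, -0.3,0,0,0,5, -0.3,0,0,0,5]';python3 -c "
from geo import *
st()
cv2.imwrite('pics/top1.png',cv2.resize(robot.snapshot('top')[130:280,200:440,::-1],None,fx=3,fy=3,interpolation=cv2.INTER_CUBIC))"
```

```text
time: 4.1
position: [0.5704, -0.008, 0.1727]
tcp_rot: [0.001, 0.727, -0.687, -0.001]
force: [-1.0, -1.3, -0.1]
finger_gap: 0.0503
time: 4.5
position: [0.5706, -0.0056, 0.173]
tcp_rot: [0.001, 0.727, -0.686, 0.0]
force: [-0.9, -6.1, -1.7]
finger_gap: 0.0501
t 4.5 loc [-0.0009  0.0031] z 0.173 yaw -1.513 tz [-0.001 -0.002 -1.   ] F [-0.9 -6.1 -1.7] gap 0.0501 q [ 0.27  0.41 -0.29  0.   -0.88 -0.22]
```

View pics/top1.png

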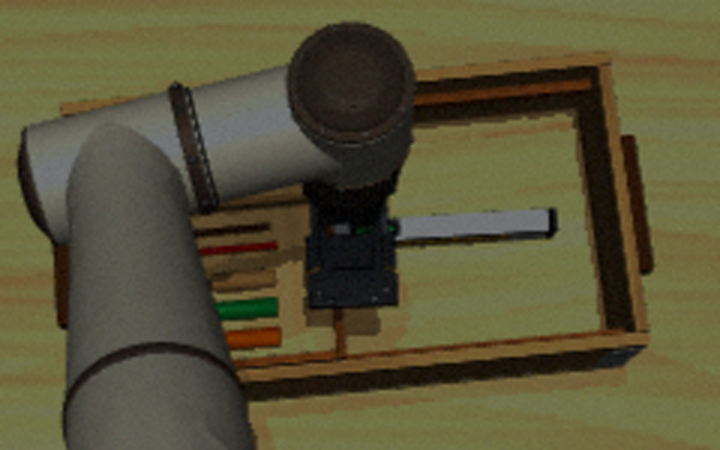

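Top crop: the till edge sits at x≈340 under the gripper, and the level is visible from 400 to 555. I'll press a little further to confirm it's against the stop.

```bash
python3 -m crank '[-0.1,0,0,0,5, -0.2,0,0,0,5, -0.2,0,0,0,5, -0.2,0,0,0,5]';python3 -m crank '[-0.1,0,0,0,5, -0.2,0,0,0,5, -0.2,0,0,0,5, -0.2,0,0,0,5]';python3 -c "
from geo import *
st()"
```

```text
time: 4.95
position: [0.5706, -0.0052, 0.1731]
tcp_rot: [0.002, 0.727, -0.686, 0.001]
force: [1.3, -13.0, -3.2]
finger_gap: 0.0501
time: 5.35
position: [0.5706, -0.0049, 0.1731]
tcp_rot: [0.003, 0.728, -0.686, 0.001]
force: [2.5, -18.4, -4.0]
finger_gap: 0.0503
t 5.35 loc [-0.0008  0.0038] z 0.1731 yaw -1.512 tz [-0.002 -0.007 -1.   ] F [  2.5 -18.4  -4. ] gap 0.0503 q [ 0.28  0.41 -0.29  0.01 -0.88 -0.22]
```

```bash
python3 -c "
from geo import *
go(.0055,-.125,.175);go(.0055,-.125,.090)"
```

```text
shift cm [12.82 -1.34 -0.11] turn 0.002
shift cm [12.77 -1.36  8.39] turn 0.002
```

```bash
python3 -m crank '[3,0,-0.2,0,5, 7,-0.8,-0.2,0,8.7, 11,-1.4,-0.2,0,8.7, 13.4,-1.4,-0.2,0,8.7, 13.4,-1.4,-0.2,0,8.7, 13.4,-1.4,-0.2,0,8.7, 13.4,-1.4,-0.2,0,8.7]';python3 -c "
from geo import *
st();go(.0055,-.125,.090)
cv2.imwrite('pics/side1.png',cv2.resize(robot.snapshot('side')[150:360,260:460,::-1],None,fx=2.8,fy=2.8,interpolation=cv2.INTER_CUBIC))"
```

```text
time: 6.05
position: [0.5927, -0.1327, 0.1755]
tcp_rot: [-0.001, 0.727, -0.686, 0.0]
force: [-0.5, -0.0, -0.1]
finger_gap: 0.0852
t 6.05 loc [ 0.0067 -0.1258] z 0.1755 yaw -1.513 tz [ 0.001  0.    -1.   ] F [-0.5 -0.  -0.1] gap 0.0852 q [ 0.05  0.46 -0.19 -0.   -0.92  0.01]
shift cm [-0.07  0.13  8.55] turn 0.001
```

View pics/side1.png

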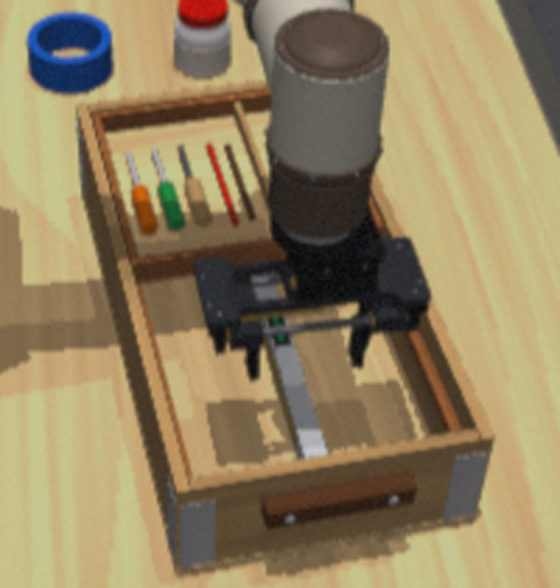

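The till is against the far (+y) wall, and the fingers straddle the level (fingertips at about (253, 370) and (357, 358), level at about (290, 380)). I'll descend and close gently.

```bash
python3 -m crank '[0,0.1,3,0,8.7, 0,0.1,6,0,8.7, 0,0.1,8,0,8.7, 0,0.1,8.5,0,8.7, 0,0.1,8.5,0,8.7, 0,0.1,8.5,0,2, 0,0.1,8.5,0,1, 0,0.1,8.5,0,1, 0,0.1,8.5,0,1, 0,0.1,8.5,0,1, 0,0.1,8.5,0,1, 0,0.1,8.5,0,1]' 20;python3 -c "
from geo import *
st()"
```

```text
time: 7.3
position: [0.5913, -0.1339, 0.0903]
tcp_rot: [0.0, 0.727, -0.687, -0.0]
force: [-0.2, 0.6, -0.5]
finger_gap: 0.0388
t 7.3 loc [ 0.0051 -0.1268] z 0.0903 yaw -1.514 tz [-0. -0. -1.] F [-0.2  0.6 -0.5] gap 0.0388 q [ 0.04  0.56 -0.27  0.   -0.74  0.01]
```

```bash
python3 -m crank '[0,0,0,0,1, 0,0,0,0,1, 0,0,0,0,1, 0,0,0,0,1, 0,0,0,0,1, 0,0,0,0,1, 0,0,0,0,1]' 20;python3 -c "
from geo import *
st()"; python3 -m crank '[1,0,0,0,1, 2,0,0,0,1, 3,0,0,0,1, 3,0,0,0,1, 3,0,0,0,1]' 20;python3 -c "
from geo import *
st()"
```

```text
time: 8.0
position: [0.5914, -0.1338, 0.0903]
tcp_rot: [-0.0, 0.727, -0.687, 0.0]
force: [0.6, 0.0, 0.3]
finger_gap: 0.0216
t 8.0 loc [ 0.0052 -0.1268] z 0.0903 yaw -1.514 tz [ 0. -0. -1.] F [0.6 0.  0.3] gap 0.0216 q [ 0.04  0.56 -0.27  0.   -0.74  0.01]
time: 8.5
position: [0.5929, -0.1649, 0.0903]
tcp_rot: [0.0, 0.727, -0.687, 0.0]
force: [-0.2, -2.0, 0.3]
finger_gap: 0.022
t 8.5 loc [ 0.0032 -0.1578] z 0.0903 yaw -1.515 tz [ 0.    -0.001 -1.   ] F [-0.2 -2.   0.3] gap 0.022 q [-0.01  0.57 -0.25  0.   -0.75  0.06]
```

```bash
python3 -m crank '[0,0,0,0,1, 0,0,0,0,1, 0,0,-0.5,0,1, 0,0,-1,0,1, 0,0,-1.5,0,1, 0,0,-2,0,1, 0,0,-2.5,0,1, 0,0,-3,0,1, 0,0,-3,0,1]' 6;python3 -c "
from geo import *
st()
cv2.imwrite('pics/side2.png',cv2.resize(robot.snapshot('side')[170:370,280:460,::-1],None,fx=3,fy=3,interpolation=cv2.INTER_CUBIC))"
```

```text
time: 9.4
position: [0.5935, -0.1638, 0.1213]
tcp_rot: [-0.0, 0.727, -0.687, 0.001]
force: [0.8, 0.2, -1.9]
finger_gap: 0.0223
t 9.4 loc [ 0.0039 -0.1568] z 0.1213 yaw -1.513 tz [ 0.002 -0.    -1.   ] F [ 0.8  0.2 -1.9] gap 0.0223 q [-0.01  0.53 -0.22  0.   -0.81  0.06]
```

View pics/side2.png

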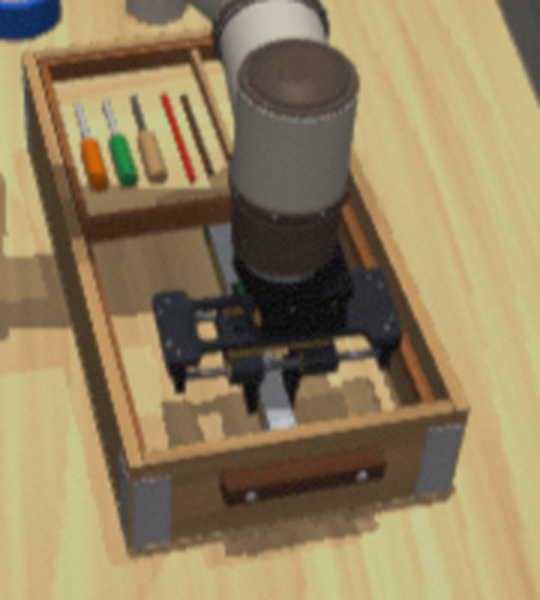

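Fz is about −1.9 N, and the level is visibly pivoting (its end is up while the tail stays on the floor). I'll lift further, then grip hard.

```bash
python3 -m crank '[0,0,-1,0,1, 0,0,-2,0,1, 0,0,-3,0,1, 0,0,-4,0,1, 0,0,-5,0,1, 0,0,-6,0,1, 0,0,-7,0,1, 0,0,-7,0,1, 0,0,-7,0,1]' 6;python3 -m crank '[0,0,0,0,0.5, 0,0,0,0,0.5, 0,0,0,0,0.5]' 50;python3 -c "
from geo import *
st()
cv2.imwrite('pics/side3.png',cv2.resize(robot.snapshot('side')[170:370,280:460,::-1],None,fx=3,fy=3,interpolation=cv2.INTER_CUBIC))"
```

```text
time: 10.35
position: [0.5932, -0.164, 0.1907]
tcp_rot: [-0.0, 0.727, -0.687, 0.0]
force: [0.1, -0.3, -1.2]
finger_gap: 0.0221
time: 10.65
position: [0.5931, -0.1639, 0.1901]
tcp_rot: [0.0, 0.727, -0.687, 0.0]
force: [-0.6, -1.3, -1.4]
finger_gap: 0.0217
t 10.65 loc [ 0.0035 -0.1568] z 0.1901 yaw -1.514 tz [-0. -0. -1.] F [-0.6 -1.3 -1.4] gap 0.0217 q [-0.01  0.45 -0.15  0.   -0.96  0.06]
```

View pics/side3.png

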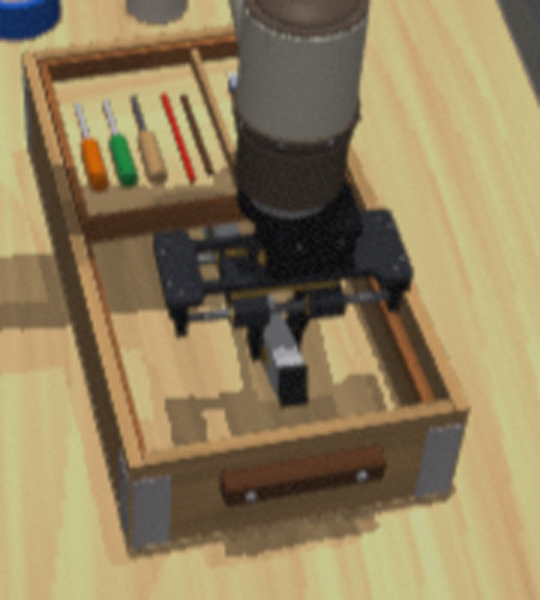

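The end cap has risen to crop (291, 383), which is about pixel (377, 298). I'll check its height against the rim.

```bash
python3 -c "
from geo import *
for z in (.13,.145,.155,.165): print(z, proj('side',[*w(0.0,-.222),z]))
g=w(.0035,-.157)
# end cap bottom corners px
for c in [(281,404),(307,402)]: print([280+c[0]/3,170+c[1]/3])
for z in (.12,.13,.14,.15): print(z, proj('side',[*w(0.0,-.227),z]))"
```

```text
0.13 [[377.24060691 304.82670177]]
0.145 [[377.69382423 300.78906576]]
0.155 [[378.00020878 298.05953785]]
0.165 [[378.31005209 295.29919654]]
[373.6666666666667, 304.66666666666663]
[382.3333333333333, 304.0]
0.12 [[377.52714797 309.13324279]]
0.13 [[377.82918211 306.48054123]]
0.14 [[378.13458755 303.79823023]]
0.15 [[378.44342105 301.08581124]]
```

The end's lower edge is at about 0.138 m, above the 0.125 m rim, at the predicted 21°. Now I'll draw it out along its own slope.

```bash
python3 -m crank '[1,0,-0.4,0,0.5, 2,0,-0.8,0,0.5, 3,0,-1.2,0,0.5, 4,0,-1.6,0,0.5, 5.2,0,-2,0,0.5, 6.4,0,-2.5,0,0.5, 7.6,0,-3,0,0.5, 8.8,0,-3.4,0,0.5, 10,0,-3.8,0,0.5, 10,0,-3.8,0,0.5]' 60;python3 -c "
from geo import *
st()
cv2.imwrite('pics/side4.png',cv2.resize(robot.snapshot('side')[160:380,270:470,::-1],None,fx=2.7,fy=2.7,interpolation=cv2.INTER_CUBIC))"
```

```text
time: 11.7
position: [0.599, -0.2654, 0.2289]
tcp_rot: [-0.0, 0.726, -0.687, 0.001]
force: [-1.3, -0.2, -3.3]
finger_gap: 0.0216
t 11.7 loc [-0.0021 -0.2583] z 0.2289 yaw -1.516 tz [ 0.002 -0.001 -1.   ] F [-1.3 -0.2 -3.3] gap 0.0216 q [-0.17  0.48 -0.    0.   -1.09  0.23]
```

View pics/side4.png

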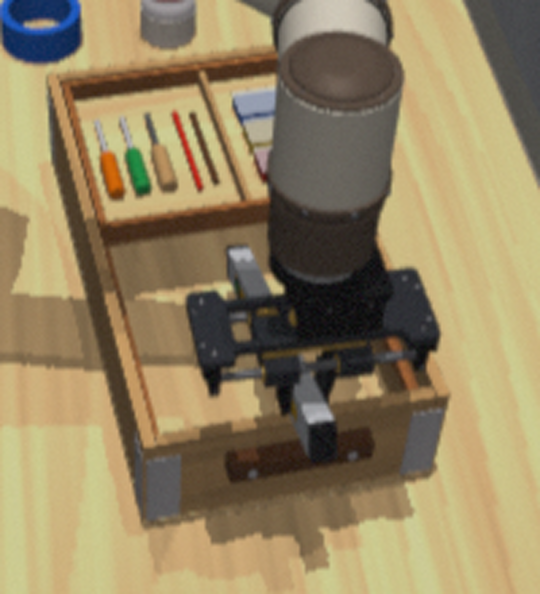

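The tail (crop (240, 250)) is clear of the till edge, and Fz of −3.3 N shows the whole weight is carried. I'll pull out a bit more and lift.

```bash
python3 -m crank '[1,0,-0.4,0,0.5, 2,0,-0.8,0,0.5, 3,0,-1.2,0,0.5, 3.5,0,-2.5,0,0.5, 3.5,0,-4,0,0.5, 3.5,0,-6,0,0.5, 3.5,0,-8,0,0.5, 3.5,0,-10,0,0.5, 3.5,0,-12,0,0.5, 3.5,0,-14,0,0.5, 3.5,0,-16,0,0.5, 3.5,0,-16,0,0.5]' 60; python3 -m crank '[0,0,-2,0,0.5, 0,0,-4,0,0.5, 0,0,-6,0,0.5, -2,0,-8,0,0.5, -4,0,-8,0,0.5, -6,0,-8,0,0.5, -8,0,-8,0,0.5, -10,0,-8,0,0.5, -12,0,-8,0,0.5, -13,0,-8,0,0.5, -13,0,-8,0,0.5, -13,0,-8,0,0.5]' 60;python3 -c "
from geo import *
st()
a=robot.snapshot('side')[40:370,230:500,::-1];b=robot.snapshot('top')[90:300,190:450,::-1]
a=cv2.resize(a,None,fx=1.7,fy=1.7);b=cv2.resize(b,None,fx=1.3,fy=1.3)
c=np.zeros((561,800,3),np.uint8);c[:a.shape[0],:a.shape[1]]=a;c[:b.shape[0],460:460+b.shape[1]]=b
print(a.shape,b.shape);cv2.imwrite('pics/fin.png',c)"
```

```text
time: 12.95
position: [0.6014, -0.2996, 0.3923]
tcp_rot: [-0.001, 0.727, -0.687, 0.004]
force: [-0.5, 0.9, -2.3]
finger_gap: 0.0215
time: 14.15
position: [0.5933, -0.1692, 0.4679]
tcp_rot: [0.0, 0.727, -0.687, -0.0]
force: [0.6, -1.1, -3.5]
finger_gap: 0.0217
t 14.15 loc [ 0.0032 -0.1621] z 0.4679 yaw -1.514 tz [-0.001 -0.    -1.   ] F [ 0.6 -1.1 -3.5] gap 0.0217 q [-0.02  0.31  0.33  0.   -1.59  0.07]
(561, 459, 3) (273, 338, 3)
```

View pics/fin.png

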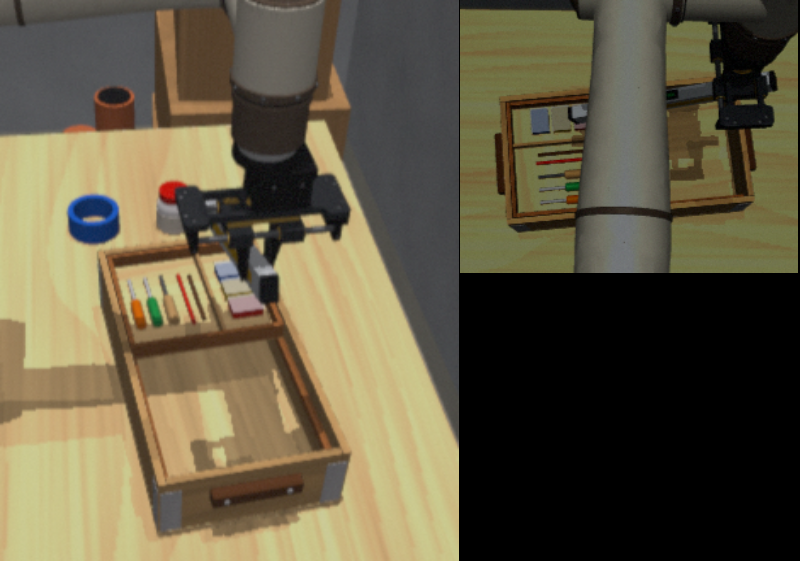

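```bash
python3 -c "
from geo import *
p=robot.get_obs()['position'];g=p-[0,0,.061]
u=np.array([-np.sin(LY),np.cos(LY),0])
for th in (15,21,27,35): 
  t=np.radians(th);e=g+.28*(u*np.cos(t)-np.array([0,0,np.sin(t)]));b=g-.07*(u*np.cos(t)-np.array([0,0,np.sin(t)]))
  print(th,'tail z',e[2].round(3),'top',proj('top',e),'end side',proj('side',b))
print('seen top ~(282,177), side end',230+268/1.7,40+288/1.7)
for y in (.0145,.2395,.24): print(y,proj('side',[*w(-.1,y),.122]))
"
```

```text
15 tail z 0.334 top [[268.60287779 174.36349716]] end side [[388.63153352 213.45244503]]
21 tail z 0.307 top [[273.75206377 178.31049813]] end side [[388.66312566 210.01160401]]
27 tail z 0.28 top [[279.81414585 181.85372241]] end side [[388.59627809 206.4134769 ]]
35 tail z 0.246 top [[289.12734671 185.95875277]] end side [[388.35445248 201.45043238]]
seen top ~(282,177), side end 387.6470588235294 209.41176470588235
0.0145 [[315.45402779 243.30819683]]
0.2395 [[300.17983418 189.45572539]]
0.24 [[300.14920882 189.34774907]]
```

```bash
python3 -m crank '[0,0,0,0,0.5, 0,0,0,0,0.5, 0,0,0,0,0.5]' 60; python3 -c "
from geo import *
st();print(robot.sign_off())"
```

```text
time: 14.55
position: [0.5933, -0.1691, 0.4681]
tcp_rot: [0.0, 0.727, -0.687, -0.0]
force: [0.2, 0.1, -3.5]
finger_gap: 0.0218
t 14.55 loc [ 0.0032 -0.1621] z 0.4681 yaw -1.514 tz [-0.  0. -1.] F [ 0.2  0.1 -3.5] gap 0.0218 q [-0.02  0.31  0.33 -0.   -1.59  0.07]
the job is handed in; nothing more can be done
None
```

The level is out of the box and still in the gripper, and I handed the job in at 14.55 s. `sign_off()` reports no verdict.

**What I did**
- **Till:** I pushed it to the box's +y end, where it met its stop at about 18 N.
- **Tipping:** I gripped the level 0.10 m from its centre and slid it 3 cm along the floor. I then lifted with a light grip so it pivoted to about 21° with its −y end over the rim.
- **Drawing out:** I tightened the grip, drew the level out along its own slope, then lifted it and brought it back over the box.

**Last checks**
- **Hold:** the finger opening is 21.8 mm and the measured weight is 3.5 N, so it is held without touching anything.
- **Height:** the tail's lower edge is at about 0.26–0.29 m, against the 0.175 m needed. The two cameras disagree a little on the tilt (side view about 21°, top view about 27°), but even 35° leaves about 5 cm in hand.
- **Till and bench:** the last picture shows the till at the end wall, with the jar and tape undisturbed. The hammer was outside that picture, and the arm never went near it.

**One that disagreed:** intersecting the level's line from the two first views gave a wrong height, because the two sight planes nearly coincide. I instead took its top at 0.046 m, from the stated sizes. At that height the two views agreed on its sideways position within about 3 mm, and the grasp bore it out.

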